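# Feel out which shim slot takes the feeler blade

### The arm

A 6-joint arm with a two-finger parallel gripper is mounted at the origin on a cart in front of the work surface, level with it; the furniture and walls round the work are solid. World frame = base frame: x ahead of the robot, y to its left, z up, the work surface at z = 0. Lengths are in m, angles in rad, forces in N, time in s.
With the tool pointing down it reaches from about 0.425 to 0.95 m from the base axis. Payload 3.5 kg.
Tool frame: the origin (TCP) lies on the centre line of the jaws, within the pads' length; the fingertips stand tip_extent ahead of it and the grasp point (between the pads) lies 2 mm behind it (tip_extent is the distance from the TCP to the fingertips, in m); z points along the fingers, y is the direction in which the jaws open and shut (so a half turn about z gives the same grasp; the last joint's range is limited). The gripper opens to 85 mm and grips with 20 to 120 N. Pads are 22 mm wide; open, the fingers measure 114 mm over their backs; the gripper's body (76 mm by 85 mm) begins 54 mm behind the grasp point. The pads swing forward as they close: fully open they stand 13 mm farther back than shut.
Start: joints at [1.072, 0.286, 1.577, -0, 1.279, -0.15], TCP at [0.231, 0.634, 0.228] pointing down, gripper open.
Joint ranges: [-2.77, 2.77], [-0.9, 2.22], [0.21, 2.48], [-1.53, 4.67], [0.24, 2.81], [-2.84, 2.84]. Speed limits (rad/s): [2.79, 2.79, 3.14, 3.14, 3.14, 3.14].

### API

Orientations are given as a unit quaternion [x, y, z, w].
In Python, from plant import * gives the robot as it stands.
- The arm moves only by the shell command python3 -m crank 'ROWS' [FORCE]. ROWS is JSON, a list of rows, each a list of 7 numbers: the gripper's target within -1 to 1 (shut at 1, half-way at 0, fully open at -1), then the shift along the tool's x, y, z in cm, then the turn, a rotation vector about the tool's x, y, z in degrees. In form: [[fingers, tx, ty, tz, wx, wy, wz], ...]. A call has 1 to 5 rows; each row shifts and turns the commanded pose from where the row before left it, along the tool's axes as they then stand; what a row does not reach is not made up. A row lasts 1/10 s, in which the tool goes at most 50 mm and 8.59 degrees, less where a joint would pass 70% of its speed; a pose out of reach is approached as far as the arm can. A call is refused whole if a number of a shift passes 5 or a number of a turn 8.59, either way. A call with a gripper value outside its range is refused whole. The fingers move at their own pace and stop on an object; FORCE is the grip in N (left out, the last holds). Time passes only in rows, so rows that do not move let the fingers close. It gives the time, the measured TCP pose, the force and the opening at its end, in the units of the state.
- get_state(): the state, without advancing time (a new reading comes with each control period).
- read_camera(name): name is "scene" or "top" or "wrist"; returns a dict with "color" (400x640x3 uint8, red, green, blue), "vfov" (degrees; the focal length in pixels is half the picture's height over the tangent of half this angle, whatever the lens; pixels are square), "cx", "cy" (the principal point, pixels), "cam_to_world" (4x4, takes a point from camera to world coordinates). Camera axes: x right, y up, looking along -z (the intrinsics and any distortion apply to the point x, -y, -z); pixel columns grow to the right and rows downward; lengths in m; the calibration is good to about 2 mm. A picture is of the moment at which its call begins. There is no depth.
- sign_off(): hands the job in, once; it reports no verdict.
Trained networks look in the newest picture that a camera, given by its name, has taken for a name from the list of things; names that differ only in an ending like _2 or _b are one class to them, and where a whole thing is asked for, a point or a joint stands for the part that bears it (a point fixed in the world has none). Each returns a list of dicts, best first, with "p" (0 to 1); they miss things now and then, are a little off and sometimes report something else, mostly with a low value. They report only what shows in the picture. A call takes as long as a camera call.
- trace(thing, camera): "pixels" (400x640 bool, what is visible of it) and "location" ([column, row] in pixels, amid what is visible of it).
- place_of(thing, camera): "location" ([column, row] in pixels: a listed point, or the origin of a listed thing).
The state is a dict: "time": time; "qpos": joint angles; "dq": joint speeds; "joint_efforts": joint torques, N m; "eef_pos": TCP position; "tcp_rot": TCP orientation; "contact_force": force on the tool from outside, world axes, zero at the start; "wrist_torque": the same for the moment, N m; "opening": opening from 0.0 (shut) to 1.0 (fully open).
Only numpy, scipy, OpenCV 4.12 (cv2) and the standard library are available. Lean on these libraries where they do the work, as an engineer would, in place of code of your own. Each camera call takes 0.05 s, during which the arm holds its last target.

### The job

Either shim slot of the screwed-down jig may be pinched inside (never both): pick up the feeler by its handle and test the left slot first and then the right, sliding the blade gently in each time until it either goes fully home or jams, without ever forcing it. Then leave the feeler upright and fully home in a slot that takes it, handle flush against the jig, and let go. Leave the things standing around alone.

Things in the scene. Friction and masses are not known exactly. Their poses are not given: they have to be found in the camera images.
- feeler: upright light-wood handle, 50 mm long (x) x 18 thick (y) x 46 tall, standing loose on the bench (about 0.12 kg), with a flat steel blade out of its front: blade x = 25 to 75 mm, 5 mm thick, z = 12 to 28 mm. Origin: centre of the foot; x along the blade (roughly away from the robot), z up. Grip the handle across its thickness from above
- blade_tip (a point): foremost point of the feeler's blade, at x = 75, y = 0, z = 20 mm in the feeler's frame and with its axes; the nose is rounded seen from above, radius 2.5 mm
- slot_jig: wooden block fixed on the white plate (7 mm thick, lies on the bench beyond about x = 0.52 m); 80 mm deep (x) x 150 wide (y) x 46 high, base plate 190 wide. Origin: centre of its underside; x points into the slots, z up; the front face, x = -40 mm, looks towards the robot. Two upright slots in it, 7 mm wide, 26 high (z = 10 to 36), 56 deep, closed above and behind: slide the blade in level. All is rigid
- left_mouth (a point): centre of the left slot's mouth (left as seen from the robot), in the front face, at jig y = +35, z = 23 mm; x into the slot, z up. Pinched, it stops the blade 24 mm in; clear, the blade goes in all its 50 mm till the handle meets the face. A stop at 0 to 5 mm means the mouth was missed. A pinch cannot be seen from outside
- right_mouth (a point): centre of the right slot's mouth, at jig y = -35, z = 23 mm; otherwise like the left slot. Never push harder than 25 N; slow slides (20 mm/s) with a force stop of 4 to 5 N keep below that. In most cases one of the two is pinched, in a few neither. With the feeler's foot 0 to 7 mm above the white plate (bench height + 7 mm) the blade is at the right height
- glue_bottle: small glue bottle 34 mm wide, 92 mm tall, standing loose; bystander. Origin: centre of its underside
- eraser: blue-and-white eraser 20 x 46 x 12 mm, lying loose right of the jig; bystander. Origin: centre of its underside
- house_block: small grey house-shaped model block 34 x 40 x 44 mm, standing loose; bystander. Origin: centre of its underside

How it is judged:
On the way, in this order (a step that is already met when the one before it is completed fails the run):
1. the blade has been slid at least 21 mm into the left slot (x of blade_tip in the frame of left_mouth between 0.021 and 0.056 m and y of blade_tip in the frame of left_mouth between -0.004 and 0.004 m and z of blade_tip in the frame of left_mouth between -0.014 and 0.014 m), for 0.05 s.
2. after that the blade has been slid at least 21 mm into the right slot (x of blade_tip in the frame of right_mouth between 0.021 and 0.056 m and y of blade_tip in the frame of right_mouth between -0.004 and 0.004 m and z of blade_tip in the frame of right_mouth between -0.014 and 0.014 m), for 0.05 s.
At the end, for the whole second after the job is handed in: the feeler is at rest, upright within 0.12 rad (7 degrees), with its blade tip at least 46 mm (of 50 mm) inside the left or the right slot, released (((x of blade_tip in the frame of left_mouth between 0.046 and 0.056 m and y of blade_tip in the frame of left_mouth between -0.004 and 0.004 m and z of blade_tip in the frame of left_mouth between -0.014 and 0.014 m) or (x of blade_tip in the frame of right_mouth between 0.046 and 0.056 m and y of blade_tip in the frame of right_mouth between -0.004 and 0.004 m and z of blade_tip in the frame of right_mouth between -0.014 and 0.014 m)) and angle between feeler's own z axis and vertical below 0.12 rad and linear speed of feeler below 0.01 m/s); the robot touches nothing.
It fails at once if the feeler is forced: more than 25 N between feeler and jig (contact force between feeler and slot_jig above 25 N).
It fails at once if the robot presses on the jig with more than 25 N (contact force between the arm and slot_jig above 25 N).
It fails at once if a bystander (glue bottle, eraser, house block) is moved more than 30 mm (distance of any of glue_bottle, eraser, house_block from where it was at the start of the episode above 0.03 m).
It also fails if it takes over 58 s, if anything falls off the work surface, if the arm or the gripper's body presses on something with over 40 N, if the wrist force passes 120 N, or if a joint passes its speed limit or range.

## Working session

There is one attempt and no reset: what is moved stays moved. The work goes in short steps, Python scripts to look and compute and a shell command to move; the robot and the scene stay as the last step left them, time stands still between calls to the robot, and variables do not carry over. Pictures are saved under pics/ and viewed, and the job is handed in when it is done.

```bash
ls; mkdir -p pics; cat > h.py <<'E'
from plant import *
import numpy as np, cv2
from scipy.spatial.transform import Rotation as R
def snap(n,f):
    c=read_camera(n); cv2.imwrite('pics/'+f,c['color'][:,:,::-1]); return c
def ray(c,uv):
    f=200/np.tan(np.radians(c['vfov'])/2); M=np.array(c['cam_to_world'])
    d=np.array([(uv[0]-c['cx'])/f,-(uv[1]-c['cy'])/f,-1.]); return M[:3,3],M[:3,:3]@d
def onz(c,uv,z):
    o,d=ray(c,uv); return o+d*(z-o[2])/d[2]
def proj(c,p):
    f=200/np.tan(np.radians(c['vfov'])/2); M=np.array(c['cam_to_world'])
    q=M[:3,:3].T@(np.array(p)-M[:3,3]); return np.array([c['cx']+f*q[0]/-q[2],c['cy']-f*q[1]/-q[2]])
E
python3 - <<'E'
from h import *
s=get_state();print({k:np.round(v,3).tolist() for k,v in s.items()})
for n in ['scene','top','wrist']:
    c=snap(n,n+'0.png'); print(n,c.keys(),c['vfov'],c['cx'],c['cy'],np.round(c['cam_to_world'],3).tolist())
    if n=='wrist': continue
    for t,z in [('feeler',0),('blade_tip',.02),('left_mouth',.03),('right_mouth',.03),('slot_jig',.007),('glue_bottle',0),('eraser',0),('house_block',0)]:
        for r in place_of(t,n)[:2]: print(n,t,round(r['p'],2),np.round(r['location'],1),np.round(onz(c,r['location'],z),4))
E
```

```text
pics
{'time': 0.0, 'qpos': [1.072, 0.287, 1.578, -0.0, 1.279, -0.15], 'dq': [-0.0, -0.001, 0.001, 0.001, 0.0, -0.001], 'joint_efforts': [-0.001, -40.597, -29.263, -0.0, 0.006, -0.0], 'eef_pos': [0.23, 0.634, 0.227], 'tcp_rot': [0.174, 0.985, -0.001, -0.0], 'contact_force': [-0.179, -0.33, -0.092], 'wrist_torque': [-0.004, -0.024, -0.015], 'opening': 1.005}
scene dict_keys(['color', 'vfov', 'cx', 'cy', 'cam_to_world']) 45.91016924412814 316.18913693024325 199.78806156734424 [[0.855, 0.325, -0.405, 0.114], [-0.519, 0.517, -0.681, -0.494], [-0.012, 0.792, 0.61, 0.724], [0.0, 0.0, 0.0, 1.0]]
scene feeler 0.66 [259.9 230.4] [0.423  0.2842 0.    ]
scene blade_tip 0.75 [279.6 207.7] [0.4906 0.3121 0.02  ]
scene left_mouth 0.57 [335.2 190.5] [0.6335 0.288  0.03  ]
scene right_mouth 0.76 [354.9 201.3] [0.6497 0.2265 0.03  ]
scene slot_jig 0.95 [356.  195.2] [0.6842 0.2694 0.007 ]
scene glue_bottle 0.64 [292.4 163.9] [0.6231 0.4899 0.    ]
scene house_block 0.71 [269.1 166.7] [0.5616 0.5121 0.    ]
top dict_keys(['color', 'vfov', 'cx', 'cy', 'cam_to_world']) 43.294719998070335 322.021642757582
[... 167 characters left out ...]
9 0.282  0.    ]
top blade_tip 0.67 [428.  199.6] [0.5449 0.0246 0.02  ]
top blade_tip 0.5 [296.5 220.7] [0.4966 0.3122 0.02  ]
top left_mouth 0.88 [303.5 155.7] [0.6393 0.2983 0.03  ]
top slot_jig 0.73 [318.2 139.7] [0.6824 0.2662 0.007 ]
top glue_bottle 0.81 [219.1 166.5] [0.6204 0.4888 0.    ]
top glue_bottle 0.54 [295.7 220.7] [0.4989 0.3148 0.    ]
top house_block 0.69 [202.1 194.3] [0.5568 0.5241 0.    ]
top house_block 0.5 [337.  153.5] [0.6524 0.2235 0.    ]
wrist dict_keys(['color', 'vfov', 'cx', 'cy', 'cam_to_world']) 66.17078954178285 319.932383658749 199.11244609080018 [[0.341, -0.9, -0.271, 0.161], [0.94, 0.326, 0.099, 0.66], [-0.001, -0.288, 0.958, 0.374], [0.0, 0.0, 0.0, 1.0]]
```

View pics/scene0.png

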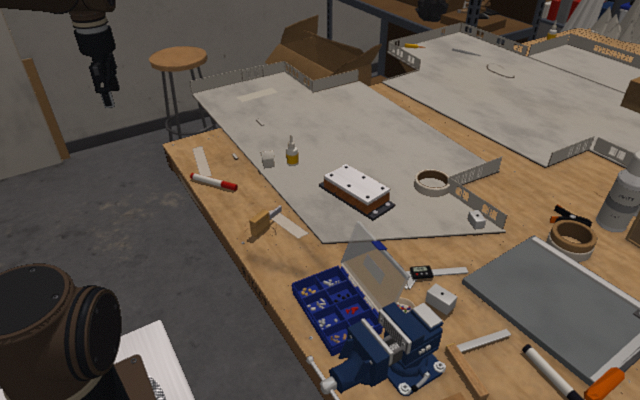

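View pics/top0.png

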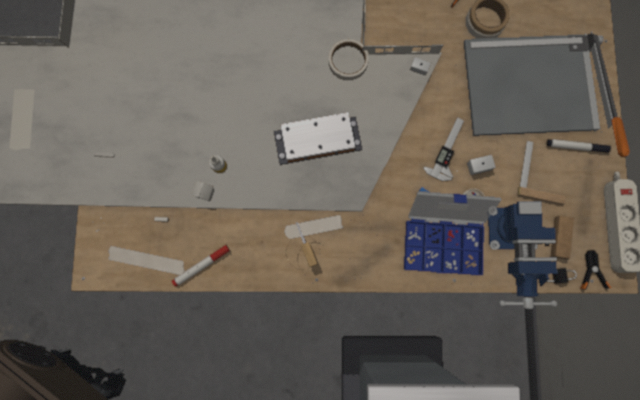

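View pics/wrist0.png

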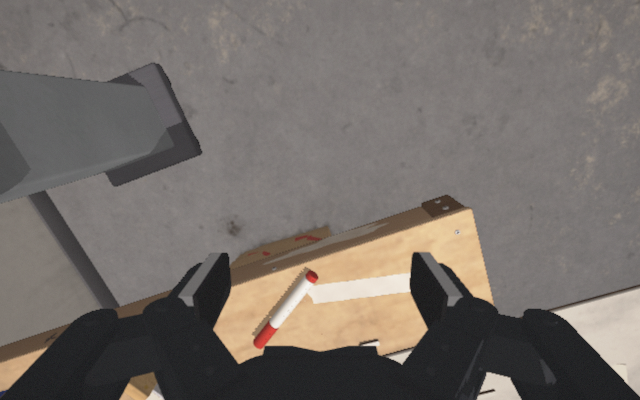

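The top view shows the jig near pixel (318,137), the feeler near (308,250) with its blade pointing up and left, the bottle at (218,163) and the house block at (203,190). The jig's yaw comes out at about 10°, so I'll measure it with masks.

```bash
python3 - <<'E'
from h import *
for n in ['top','scene']:
    c=read_camera(n)
    for t,z in [('feeler',.046),('slot_jig',.04),('eraser',0)]:
        for r in trace(t,n)[:2]:
            m=r['pixels'].astype(np.uint8); ys,xs=np.nonzero(m)
            w=np.array([onz(c,(u,v),z)[:2] for u,v in zip(xs,ys)],np.float32)
            rc=cv2.minAreaRect(w); print(n,t,round(r['p'],2),m.sum(),np.round(r['location'],1),np.round(onz(c,r['location'],z),3),rc)
c=read_camera('top');im=c['color'][:,:,::-1]
a=cv2.resize(im[100:180,250:400],None,fx=5,fy=5,interpolation=cv2.INTER_CUBIC)
b=cv2.resize(im[200:290,270:360],None,fx=6,fy=6,interpolation=cv2.INTER_CUBIC)
cv2.imwrite('pics/a1.png',a);cv2.imwrite('pics/b1.png',b)
E
```

```text
top feeler 0.52 204 [309.4 253.8] [0.424 0.283 0.046] ((0.4410492181777954, 0.29090121388435364), (0.0890539139509201, 0.016191374510526657), 21.105567932128906)
top slot_jig 0.55 3310 [316.7 143. ] [0.666 0.269 0.04 ] ((0.6766063570976257, 0.26827847957611084), (0.09336475282907486, 0.18745964765548706), 10.477972030639648)
scene feeler 0.89 485 [262.  220.4] [0.422 0.263 0.046] ((0.42598462104797363, 0.26805970072746277), (0.11200590431690216, 0.05106661096215248), 36.74048614501953)
scene slot_jig 0.95 2378 [357.6 187.7] [0.679 0.257 0.04 ] ((0.6763413548469543, 0.24928739666938782), (0.125953808426857, 0.2093432992696762), 10.485044479370117)
scene slot_jig 0.42 288 [291.1 152.7] [0.619 0.486 0.04 ] ((0.6294797658920288, 0.5005149841308594), (0.1581898033618927, 0.03280089423060417), 61.6402702331543)
```

```bash
python3 -m crank '[[-1,0,0,0,0,0,8.5],[-1,0,0,0,0,0,8.5],[-1,0,0,0,0,0,8.5],[-1,0,0,0,0,0,8.5],[-1,0,0,0,0,0,8.5]]'; python3 -m crank '[[-1,0,0,0,0,0,8.5],[-1,0,0,0,0,0,8.5],[-1,0,0,0,0,0,8.5],[-1,0,0,0,0,0,8.5],[-1,0,0,0,0,0,8.5]]'; python3 -m crank '[[-1,0,0,0,0,0,8.5],[-1,0,0,0,0,0,8.5],[-1,0,0,0,0,0,8.5],[-1,0,0,0,0,0,8.5],[-1,0,0,0,0,0,8.5]]'
```

```text
time: 1.9
eef_pos: [0.2306, 0.6343, 0.2282]
tcp_rot: [0.521, 0.853, -0.0, 0.0]
contact_force: [-0.1, -0.4, -0.5]
opening: 0.997
time: 2.4
eef_pos: [0.2307, 0.6343, 0.2282]
tcp_rot: [0.795, 0.606, -0.0, 0.0]
contact_force: [0.4, 0.5, 0.1]
opening: 0.998
time: 2.9
eef_pos: [0.2307, 0.6343, 0.2282]
tcp_rot: [0.961, 0.277, 0.0, 0.0]
contact_force: [-0.5, 0.1, -0.1]
opening: 1.002
```

```bash
python3 -m crank '[[-1,0,0,0,0,0,8.5],[-1,0.4,5,0,0,0,0],[-1,0.4,5,0,0,0,0],[-1,0.4,5,0,0,0,0],[-1,0.4,5,0,0,0,0]]'; python3 -m crank '[[-1,0.4,5,0,0,0,0],[-1,0.4,5,0,0,0,0],[-1,0.5,5,0,0,0,0],[-1,0.5,4.8,0,0,0,0],[-1,0,0,0,0,0,0]]'; python3 - <<'E'
from h import *
c=snap('wrist','w1.png'); print(np.round(c['cam_to_world'],4).tolist())
for t,z in [('feeler',0),('blade_tip',.02),('left_mouth',.03),('right_mouth',.03),('slot_jig',.007)]:
    for r in place_of(t,'wrist')[:2]: print(t,round(r['p'],2),np.round(r['location'],1),np.round(onz(c,r['location'],z),4))
for r in trace('feeler','wrist')[:1]:
            m=r['pixels'].astype(np.uint8); ys,xs=np.nonzero(m)
            w=np.array([onz(c,(u,v),.046)[:2] for u,v in zip(xs,ys)],np.float32)
            print(m.sum(),cv2.minAreaRect(w))
E
```

```text
time: 3.4
eef_pos: [0.3269, 0.4572, 0.2283]
tcp_rot: [0.978, 0.208, 0.0, -0.0]
contact_force: [1.2, 0.3, -0.6]
opening: 1.002
time: 3.9
eef_pos: [0.4257, 0.2815, 0.2286]
tcp_rot: [0.979, 0.205, 0.001, 0.001]
contact_force: [-0.4, 1.2, 0.8]
opening: 1.0
[[0.4014, 0.877, 0.2642, 0.4927], [-0.9159, 0.3837, 0.1178, 0.3118], [0.0019, -0.2893, 0.9572, 0.3743], [0.0, 0.0, 0.0, 1.0]]
feeler 0.77 [319.4 167.9] [0.426  0.2825 0.    ]
blade_tip 0.55 [318.4 106.5] [0.4921 0.3127 0.02  ]
889 ((0.44480767846107483, 0.29573968052864075), (0.09539907425642014, 0.01747707463800907), 22.967267990112305)
```

View pics/w1.png

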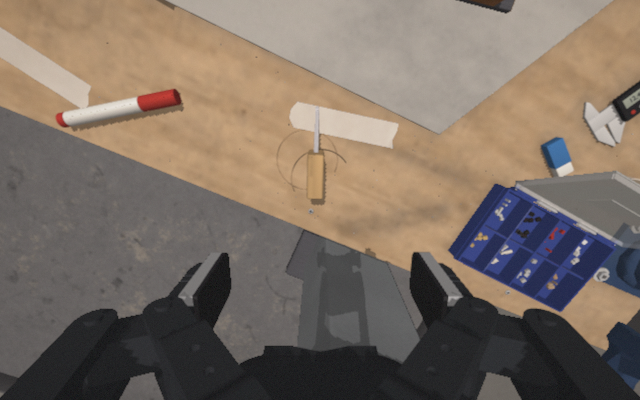

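View pics/a1.png

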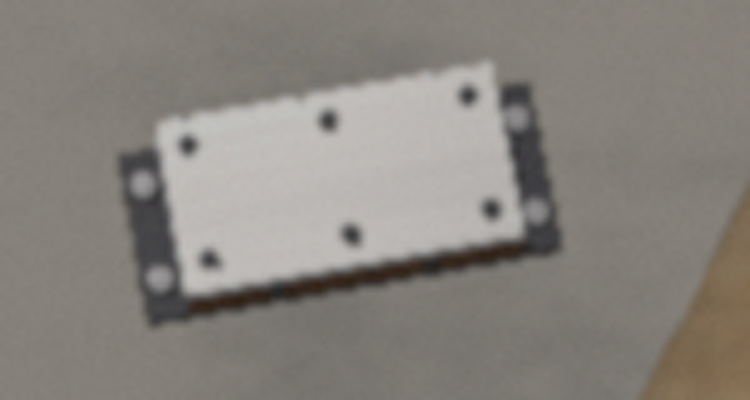

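The wrist view shows the handle top at about (316,178), with the blade tip at (318,107) running almost straight along image-up, so the tool yaw already matches. I'll overlay the model to refine the pose.

```bash
cat >> h.py <<'E'
def fpts(x,y,yaw,z0=0):
    b=[]
    for X,Y,Z in [(-25,-9,46),(25,-9,46),(25,9,46),(-25,9,46),(-25,-9,0),(-25,9,0),(25,-2.5,28),(75,-2.5,28),(75,2.5,28),(25,2.5,28)]:
        c,s=np.cos(yaw),np.sin(yaw); X,Y,Z=X/1e3,Y/1e3,Z/1e3
        b.append((x+c*X-s*Y,y+s*X+c*Y,z0+Z))
    return b
def draw(c,pts,im,k,u0,v0):
    for p in pts:
        q=(proj(c,p)-[u0,v0]+.5)*k; cv2.circle(im,tuple(int(a) for a in q),2,(0,255,0),-1)
E
python3 - <<'E'
from h import *
import plant; print([a for a in dir(plant) if not a.startswith('_')], getattr(plant,'tip_extent',None))
c=read_camera('wrist');im=c['color'][:,:,::-1]
k=6;u0,v0=270,90
o=cv2.resize(im[v0:v0+125,u0:u0+100],None,fx=k,fy=k,interpolation=cv2.INTER_CUBIC)[:600]
o=cv2.resize(im[v0:v0+120,u0:u0+100],None,fx=5,fy=5,interpolation=cv2.INTER_CUBIC)
draw(c,fpts(.425,.2825,np.radians(23.7)),o,5,u0,v0)
cv2.imwrite('pics/o1.png',o)
E
```

```text
['Unreachable', 'get_state', 'place_of', 'read_camera', 'sign_off', 'tip_extent', 'trace'] 0.017
```

View pics/o1.png

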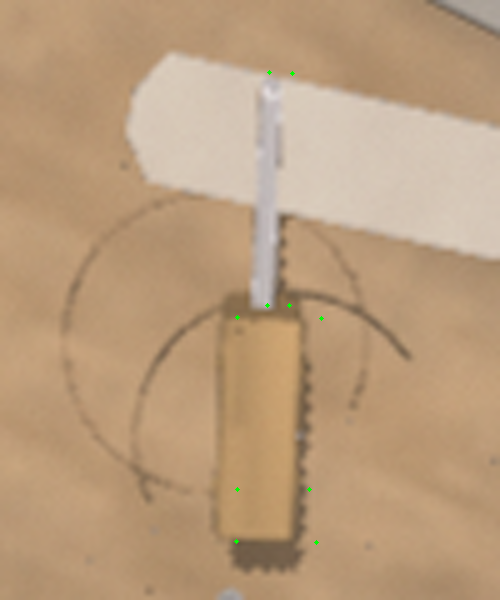

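```bash
python3 -m crank '[[-1,0,-0.5,4,0,0,1.3],[-1,0,0,4,0,0,0],[-1,0,0,4,0,0,0],[-1,0,0,3,0,0,0],[-1,0,0,2,0,0,0]]' 40; python3 -m crank '[[-1,0,0,1.6,0,0,0],[-1,0,0,1,0,0,0],[0,0,0,0,0,0,0],[0.4,0,0,0,0,0,0],[0.6,0,0,0,0,0,0]]' 30;  python3 -m crank '[[1,0,0,0,0,0,0],[1,0,0,0,0,0,0],[1,0,0,0,0,0,0],[1,0,0,0,0,0,0],[1,0,0,0,0,0,0]]' 50
```

```text
time: 4.8
eef_pos: [0.419, 0.2904, 0.0554]
tcp_rot: [0.98, 0.198, -0.002, 0.0]
contact_force: [-0.6, -0.4, 0.9]
opening: 1.001
time: 5.3
eef_pos: [0.4219, 0.2909, 0.0334]
tcp_rot: [0.98, 0.197, 0.001, -0.0]
contact_force: [-0.4, 0.3, 0.6]
opening: 0.517
time: 5.8
eef_pos: [0.4219, 0.2906, 0.0333]
tcp_rot: [0.98, 0.197, 0.001, -0.0]
contact_force: [0.5, -0.5, 5.7]
opening: 0.193
```

```bash
python3 - <<'E'
from h import *
c=snap('wrist','w2.png')
E
```

```text
(no output)
```

View pics/w2.png

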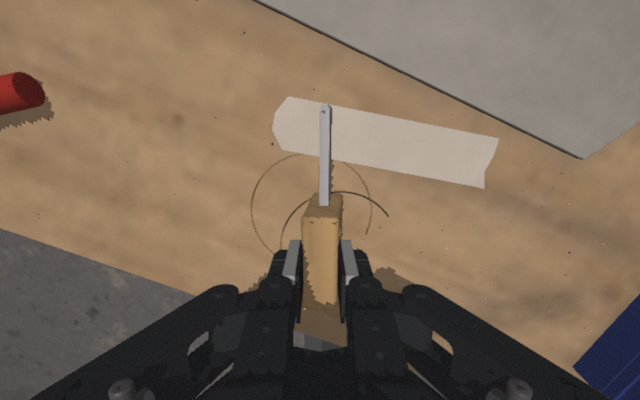

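```bash
python3 - <<'E'
from h import *
c=read_camera('wrist');s=get_state();print(s['eef_pos'],s['contact_force'])
Rm=R.from_quat(s['tcp_rot']).as_matrix(); print(np.degrees(np.arctan2(Rm[1,0],Rm[0,0])))
for uv,z in [((325.3,104.5),.028),((323.5,205),.028),((303,222),.046),((340,222),.046)]:
    p=onz(c,uv,z); print(p.round(4),(Rm.T@(p-s['eef_pos'])).round(4))
for r in place_of('blade_tip','wrist')[:1]: p=onz(c,r['location'],.02);print(r,Rm.T@(p-s['eef_pos']))
E
```

```text
[0.42190847 0.29055077 0.0332818 ] [-0.68965637 -0.15634698  6.0206508 ]
22.715245286508004
[0.4912 0.3176 0.028 ] [0.0743 0.0018 0.0054]
[0.4451 0.299  0.028 ] [0.0247 0.0012 0.0053]
[0.4391 0.307  0.046 ] [ 0.0222 -0.0085 -0.0127]
[0.4457 0.2912 0.046 ] [ 0.0223  0.0086 -0.0127]
{'location': [325.7, 103.0], 'p': 0.79} [0.07505166 0.0021555  0.01341126]
```

```bash
python3 -m crank '[[1,0,0,-1,0,0,0],[1,0,0,-2,0,0,0],[1,0,0,-3,0,0,0],[1,0,0,-4,0,0,0],[1,0,0,0,0,0,0]]'; python3 - <<'E'
from h import *
c=snap('wrist','w3.png'); s=get_state();print(s['eef_pos'],s['contact_force'])
for t,z in [('left_mouth',.03),('right_mouth',.03),('slot_jig',.007)]:
    for r in place_of(t,'wrist')[:2]: print(t,round(r['p'],2),np.round(r['location'],1),np.round(onz(c,r['location'],z),4))
E
```

```text
time: 6.45
eef_pos: [0.4245, 0.2919, 0.1384]
tcp_rot: [0.98, 0.197, 0.006, -0.001]
contact_force: [0.7, -0.6, 0.4]
opening: 0.193
[0.42287748 0.29114347 0.13554146] [-0.37350541 -0.02154961 -1.71754095]
```

View pics/w3.png

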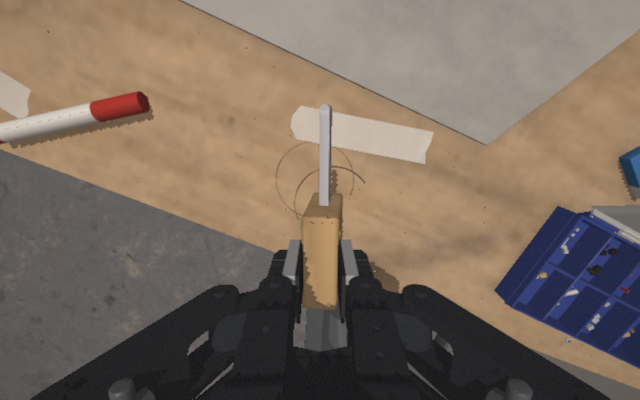

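```bash
python3 - <<'E'
from h import *
c=read_camera('top')
P=np.array([onz(c,np.array(q)/5+[250,100]-.5,.053)[:2] for q in [(157,122),(492,63),(525,242),(183,297)]],np.float32)
print(P.round(4),P.mean(0),cv2.minAreaRect(P))
for a,b in [(0,1),(3,2)]:
    d=P[a]-P[b]; print(np.linalg.norm(d),np.degrees(np.arctan2(-d[0],d[1])))
for a,b in [(0,3),(1,2)]:
    d=P[a]-P[b]; print(np.linalg.norm(d),np.degrees(np.arctan2(d[1],d[0])))
E
```

```text
[[0.7042 0.3475]
 [0.7322 0.2016]
 [0.6516 0.1876]
 [0.6262 0.3349]] [0.678559   0.26790476] ((0.6790891289710999, 0.2682337164878845), (0.08173010498285294, 0.14943546056747437), 9.867782592773438)
0.14852352 10.829967
0.14943558 9.79883
0.0790617 9.191705
0.08173011 9.867782
```

```bash
python3 -m crank '[[1,0,0,0,0,0,6.3],[1,0,0,0,0,0,6.3],[1,3,1,1,0,0,0],[1,3,1,1,0,0,0],[1,3,0.8,1,0,0,0]]'; python3 -m crank '[[1,1.8,0.5,1,0,0,0],[1,0,0,0,0,0,0],[1,0,0,0,0,0,0]]'; cat >> h.py <<'E'
def jp(x,y,yaw,P):
    c,s=np.cos(yaw),np.sin(yaw); P=np.array(P,float)/1e3
    return np.c_[x+c*P[:,0]-s*P[:,1],y+s*P[:,0]+c*P[:,1],.007+P[:,2]]
E
python3 - <<'E'
from h import *
c=snap('wrist','w4.png'); s=get_state();print(s['eef_pos'],s['contact_force'])
Rm=R.from_quat(s['tcp_rot']).as_matrix(); print(np.degrees(np.arctan2(Rm[1,0],Rm[0,0])))
for t,z in [('left_mouth',.03),('right_mouth',.03),('slot_jig',.007),('blade_tip',s['eef_pos'][2]-.0133)]:
    for r in place_of(t,'wrist')[:2]: print(t,round(r['p'],2),np.round(r['location'],1),np.round(onz(c,r['location'],z),4))
E
```

```text
time: 7.2
eef_pos: [0.5144, 0.2779, 0.0999]
tcp_rot: [0.996, 0.088, -0.002, 0.0]
contact_force: [0.3, -0.4, -0.3]
opening: 0.192
time: 7.5
eef_pos: [0.5318, 0.2763, 0.0902]
tcp_rot: [0.996, 0.088, -0.002, 0.0]
contact_force: [-0.0, -0.6, -1.0]
opening: 0.195
[0.5317835  0.27656442 0.09097069] [ 0.40698933  0.46521105 -1.00771522]
10.118017931253236
left_mouth 0.74 [319.2  53.1] [0.6341 0.2955 0.03  ]
right_mouth 0.73 [433.7  53.9] [0.646  0.2265 0.03  ]
blade_tip 0.79 [325.7 104.4] [0.6052 0.2871 0.0777]
```

View pics/w4.png

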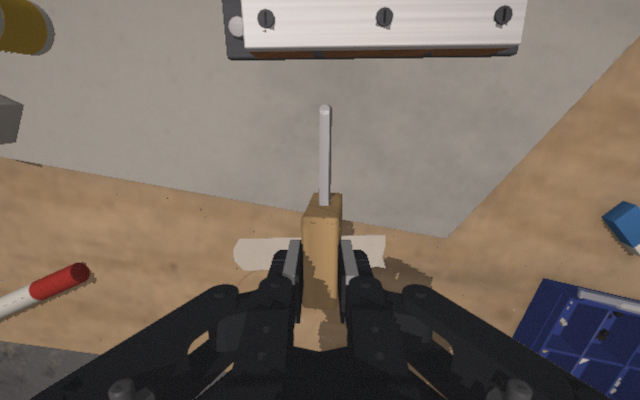

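```bash
python3 -m crank '[[1,0,-0.1,1.5,0,0,0],[1,0,-0.1,2,0,0,0],[1,0,-0.05,1.2,0,0,0],[1,0,0,0,0,0,0],[1,0,0,0,0,0,0]]'; cat > look.py <<'E'
from h import *
import sys
c=snap('wrist',sys.argv[1]+'.png'); s=get_state();print(s['time'],np.round(s['eef_pos'],4),np.round(s['contact_force'],2))
Rm=R.from_quat(s['tcp_rot']).as_matrix(); print('yaw',np.degrees(np.arctan2(Rm[1,0],Rm[0,0])), 'tilt',Rm[:,2].round(4))
for t,z in [('left_mouth',.03),('right_mouth',.03),('blade_tip',s['eef_pos'][2]-.0133)]:
    for r in place_of(t,'wrist')[:2]:
        p=onz(c,r['location'],z); print(t,round(r['p'],2),np.round(r['location'],1),p.round(4),'tool',(Rm.T@(p-s['eef_pos'])).round(4))
im=c['color'][:,:,::-1]
cv2.imwrite('pics/'+sys.argv[1]+'z.png',cv2.resize(im[0:150,230:430],None,fx=4,fy=4,interpolation=cv2.INTER_CUBIC))
E
python3 look.py w5
```

```text
time: 8.25
eef_pos: [0.5325, 0.2792, 0.0448]
tcp_rot: [0.996, 0.088, -0.0, 0.0]
contact_force: [-1.3, -0.8, -1.8]
opening: 0.195
8.3 [0.5331 0.2794 0.0456] [ 0.17  0.53 -0.23]
yaw 10.120614534859834 tilt [ 8.e-04  2.e-04 -1.e+00]
left_mouth 0.8 [321.1  46.7] [0.6313 0.297  0.03  ] tool [ 0.0997 -0.      0.0157]
right_mouth 0.67 [470.8  44.7] [0.6447 0.2273 0.03  ] tool [0.1007 0.0709 0.0157]
blade_tip 0.95 [326.5 104.1] [0.6062 0.2897 0.0323] tool [0.0737 0.0026 0.0134]
```

View pics/w5z.png

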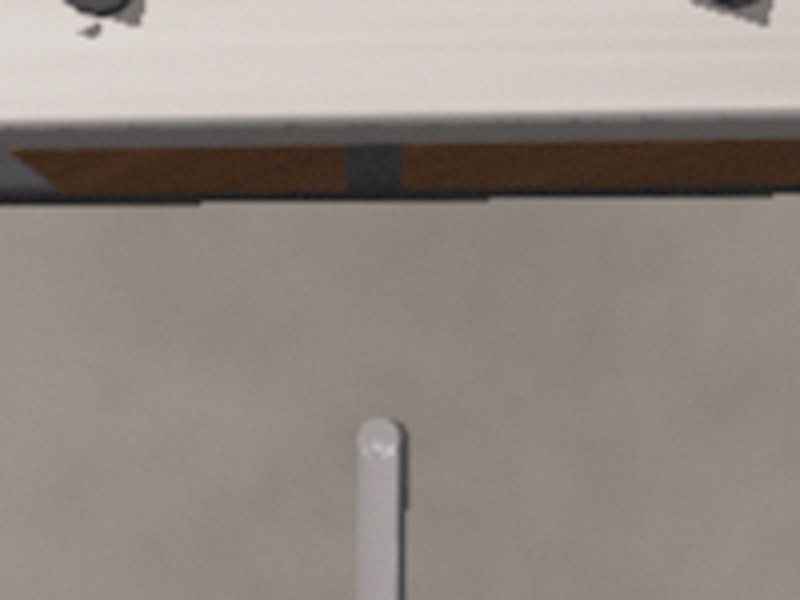

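```bash
python3 -m crank '[[1,0,0.08,0.1,0,0,-0.7],[1,1,0,0,0,0,0],[1,0.5,0,0,0,0,0],[1,0,0,0,0,0,0],[1,0,0,0,0,0,0]]'; python3 look.py w6
```

```text
time: 8.95
eef_pos: [0.5479, 0.2812, 0.0442]
tcp_rot: [0.996, 0.094, -0.0, 0.0]
contact_force: [-0.3, 0.0, -1.0]
opening: 0.197
9.0 [0.5476 0.2812 0.0441] [-0.16 -0.01 -1.09]
yaw 10.811010678676373 tilt [-3.e-04 -1.e-04 -1.e+00]
left_mouth 0.81 [324.4  78.9] [0.6328 0.2959 0.03  ] tool [0.0864 0.0015 0.0141]
right_mouth 0.85 [471.7  79.8] [0.6459 0.2254 0.03  ] tool [0.086  0.0732 0.0141]
blade_tip 0.82 [328.5 102.9] [0.6222 0.2918 0.0308] tool [0.0752 0.0036 0.0133]
```

View pics/w6z.png

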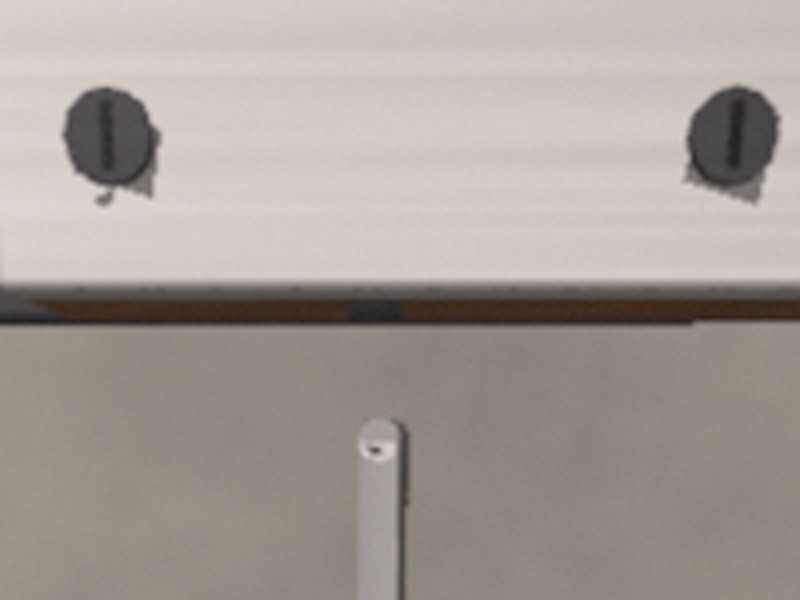

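The slot mouth's centre is at u≈324.1 and the blade tip's at u≈324.9. Allowing for depth they line up, and about 11 mm remains to the mouth. I'll now slide in gently, checking force between calls.

```bash
cat > chk.py <<'E'
from h import *
import sys
s=get_state(); f=np.array(s['contact_force']); Rm=R.from_quat(s['tcp_rot']).as_matrix(); ft=Rm.T@f
print('tcp',np.round(s['eef_pos'],4),'ftool',ft.round(2))
sys.exit(0 if np.hypot(ft[0],ft[1])<3.0 else 1)
E
python3 -m crank '[[1,0.2,0,0,0,0,0],[1,0.2,0,0,0,0,0],[1,0.2,0,0,0,0,0],[1,0.2,0,0,0,0,0],[1,0.1,0,0,0,0,0]]' >/dev/null; python3 chk.py &&  python3 -m crank '[[1,0.1,0,0,0,0,0],[1,0.1,0,0,0,0,0]]' >/dev/null; python3 chk.py &&  python3 -m crank '[[1,0.1,0,0,0,0,0],[1,0.1,0,0,0,0,0]]' >/dev/null; python3 chk.py &&  python3 -m crank '[[1,0.1,0,0,0,0,0],[1,0.1,0,0,0,0,0]]' >/dev/null; python3 chk.py &&  python3 -m crank '[[1,0.1,0,0,0,0,0],[1,0.1,0,0,0,0,0]]' >/dev/null; python3 chk.py && python3 look.py w7
```

```text
tcp [0.5568 0.283  0.0443] ftool [-0.17  0.11  2.26]
tcp [0.5585 0.2833 0.0442] ftool [-0.28  0.07  1.52]
tcp [0.5605 0.2837 0.0442] ftool [1.03 0.85 1.3 ]
tcp [0.5622 0.2841 0.0442] ftool [-0.87 -0.93  0.49]
tcp [0.5642 0.2846 0.0442] ftool [-0.02 -1.29  0.33]
10.5 [0.5644 0.2847 0.0442] [ 0.35  0.66 -0.8 ]
yaw 10.82478671459804 tilt [ 0.e+00  3.e-04 -1.e+00]
left_mouth 0.67 [324.7 112.7] [0.6336 0.2961 0.03  ] tool [0.0701 0.0018 0.0142]
right_mouth 0.81 [465.1 115.2] [0.6457 0.2266 0.03  ] tool [0.0689 0.0723 0.0142]
blade_tip 0.73 [325.1 104.7] [0.6374 0.2967 0.0309] tool [0.0739 0.0019 0.0133]
```

View pics/w7z.png

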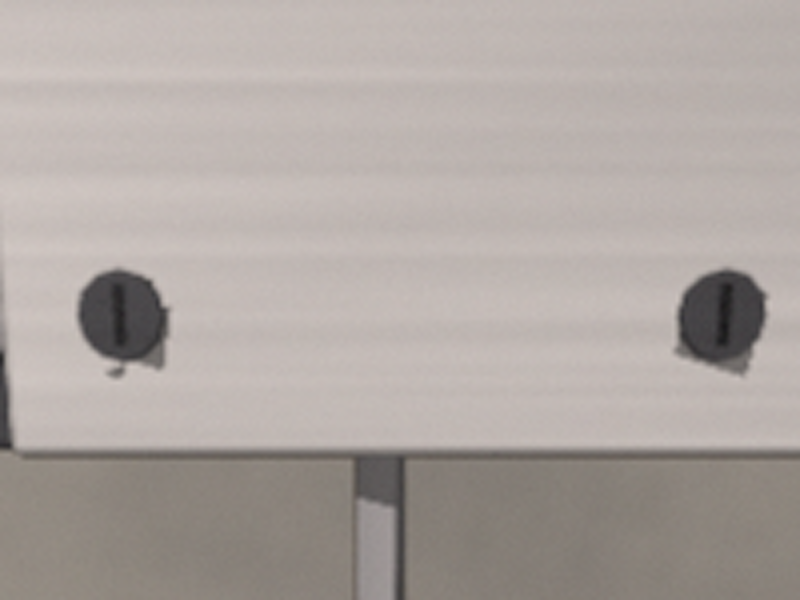

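The tip is now inside the left mouth, under the jig's top edge, with no contact force. Continuing.

```bash

c() { python3 chk.py; }
python3 -m crank '[[1,0.15,0,0,0,0,0],[1,0.15,0,0,0,0,0],[1,0.15,0,0,0,0,0]]' >/dev/null; c && python3 -m crank '[[1,0.15,0,0,0,0,0],[1,0.15,0,0,0,0,0],[1,0.15,0,0,0,0,0]]' >/dev/null; c && python3 -m crank '[[1,0.15,0,0,0,0,0],[1,0.15,0,0,0,0,0]]' >/dev/null; c && python3 -m crank '[[1,0.1,0,0,0,0,0],[1,0.1,0,0,0,0,0]]' >/dev/null; c && python3 -m crank '[[1,0.1,0,0,0,0,0],[1,0.1,0,0,0,0,0]]' >/dev/null; c && python3 -m crank '[[1,0.1,0,0,0,0,0],[1,0.1,0,0,0,0,0]]' >/dev/null; c && python3 -m crank '[[1,0.1,0,0,0,0,0],[1,0.1,0,0,0,0,0]]' >/dev/null; c
```

```text
tcp [0.5687 0.2854 0.0442] ftool [-0.98 -1.23  0.42]
tcp [0.5732 0.2862 0.0442] ftool [-0.96 -0.97 -0.19]
tcp [0.5761 0.2868 0.0442] ftool [-0.7  -2.31  0.79]
tcp [0.5781 0.2871 0.0442] ftool [-0.88 -1.92 -0.23]
tcp [0.5801 0.2875 0.0442] ftool [-1.67 -2.81  0.55]
tcp [0.5801 0.2875 0.0442] ftool [-1.67 -2.81  0.55]
tcp [0.5801 0.2875 0.0442] ftool [-1.67 -2.81  0.55]
```

Side force is building at about −2.8 N in tool y, so the blade is rubbing the right wall. I'll ease it left before going on.

```bash

c() { python3 chk.py; }
python3 -m crank '[[1,0,-0.06,0,0,0,0],[1,0,0,0,0,0,0]]' >/dev/null; c && python3 -m crank '[[1,0.1,0,0,0,0,0],[1,0.1,0,0,0,0,0]]' >/dev/null && c && python3 -m crank '[[1,0.1,0,0,0,0,0],[1,0.1,0,0,0,0,0]]' >/dev/null && c && python3 -m crank '[[1,0.1,0,0,0,0,0],[1,0.1,0,0,0,0,0]]' >/dev/null && c
```

```text
tcp [0.5803 0.2879 0.0443] ftool [-0.63 -0.93  0.91]
tcp [0.5822 0.2883 0.0443] ftool [-0.5  -1.41  1.23]
tcp [0.5837 0.2886 0.0442] ftool [-3.1  -1.41  0.1 ]
```

```bash
python3 -m crank '[[1,0.05,-0.03,0,0,0,0],[1,0,0,0,0,0,0]]' >/dev/null; python3 chk.py;  python3 -m crank '[[1,0.05,0,0,0,0,0],[1,0,0,0,0,0,0]]' >/dev/null; python3 chk.py; python3 look.py w8
```

```text
tcp [0.5836 0.2889 0.044 ] ftool [-2.71  0.57 -0.53]
tcp [0.5836 0.2889 0.0438] ftool [-5.45  0.23 -0.7 ]
12.9 [0.5836 0.2889 0.0438] [-4.69 -1.58  0.91]
yaw 10.812112635047015 tilt [-0.0032 -0.0011 -1.    ]
left_mouth 0.97 [328.2 155.1] [0.6325 0.2945 0.03  ] tool [0.0491 0.0037 0.0137]
right_mouth 0.77 [462.6 155.4] [0.6455 0.2258 0.03  ] tool [0.049  0.0736 0.0137]
```

View pics/w8.png

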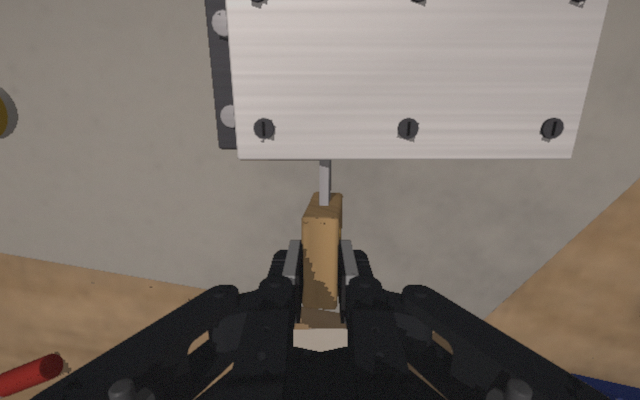

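The left slot jams at about 24–25 mm: force rose to 5.4 N with no further travel, so it is pinched. I'll withdraw and move to the right slot.

```bash
python3 -m crank '[[1,-0.3,0,0,0,0,0],[1,-0.5,0,0,0,0,0],[1,-0.8,0,0,0,0,0],[1,-1,0,0,0,0,0],[1,-1,0,0,0,0,0]]'>/dev/null; python3 chk.py; python3 -m crank '[[1,-0.3,0,0,0,0,0],[1,0,2,0,0,0,0],[1,0,2.5,0,0,0,0],[1,0,2.5,0,0,0,0],[1,0,0,0,0,0,0]]' >/dev/null;  python3 -m crank '[[1,0,0,0,0,0,0],[1,0,0,0,0,0,0]]'; python3 look.py w9
```

```text
tcp [0.5486 0.2823 0.0442] ftool [-0.31 -0.26  1.17]
time: 14.25
eef_pos: [0.5595, 0.2138, 0.0443]
tcp_rot: [0.996, 0.094, 0.0, -0.0]
contact_force: [-0.2, 0.1, -0.9]
opening: 0.196
14.3 [0.5594 0.2139 0.0443] [-0.32 -0.18 -1.36]
yaw 10.86205063353329 tilt [ 1.e-04  2.e-04 -1.e+00]
left_mouth 0.79 [182.1  73.5] [0.6337 0.2966 0.03  ] tool [ 0.0886 -0.0672  0.0143]
right_mouth 0.56 [329.3  78.1] [0.6451 0.2262 0.03  ] tool [0.0865 0.0041 0.0143]
blade_tip 0.63 [328.2 104.1] [0.6332 0.2244 0.031 ] tool [0.0744 0.0037 0.0133]
blade_tip 0.41 [588.7 280.2] [0.5651 0.0544 0.031 ] tool [-0.0245  0.1577  0.0133]
```

View pics/w9z.png

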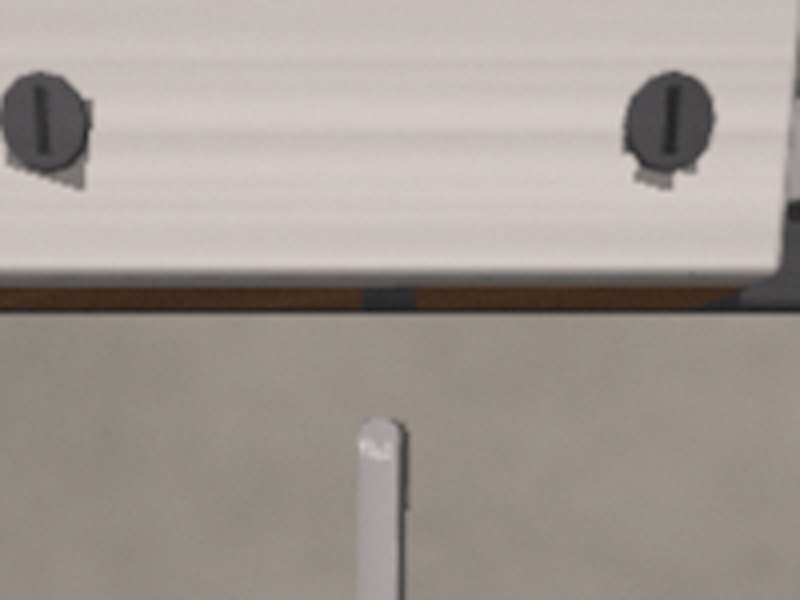

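```bash

c() { python3 chk.py; }
python3 -m crank '[[1,0.2,0.1,0,0,0,0],[1,0.2,0,0,0,0,0],[1,0.2,0,0,0,0,0],[1,0.2,0,0,0,0,0],[1,0.1,0,0,0,0,0]]' >/dev/null; c &&  python3 -m crank '[[1,0.1,0,0,0,0,0],[1,0.1,0,0,0,0,0]]' >/dev/null; c &&  python3 -m crank '[[1,0.1,0,0,0,0,0],[1,0.1,0,0,0,0,0]]' >/dev/null; c &&  python3 -m crank '[[1,0.1,0,0,0,0,0],[1,0.1,0,0,0,0,0]]' >/dev/null; c &&  python3 -m crank '[[1,0.1,0,0,0,0,0],[1,0.1,0,0,0,0,0]]' >/dev/null; c && python3 look.py w10
```

```text
tcp [0.569  0.2139 0.0443] ftool [-0.83 -0.82  0.99]
tcp [0.5707 0.2142 0.0442] ftool [ 0.59 -0.37  0.59]
tcp [0.5726 0.2146 0.0442] ftool [0.09 0.1  0.12]
tcp [0.5746 0.215  0.0442] ftool [-1.2  -0.53  1.04]
tcp [0.5762 0.2156 0.0441] ftool [-1.14 -0.68  0.9 ]
15.8 [0.5765 0.2156 0.0441] [ 0.02  1.2  -0.88]
yaw 10.820251649606396 tilt [-3.e-04  3.e-04 -1.e+00]
left_mouth 0.89 [181.3 108.9] [0.6339 0.2976 0.03  ] tool [ 0.0718 -0.0698  0.0141]
right_mouth 0.87 [326.8 113.2] [0.6455 0.226  0.03  ] tool [0.0698 0.0028 0.0141]
blade_tip 0.61 [327.1 105.3] [0.6493 0.2266 0.0308] tool [0.0736 0.0029 0.0133]
```

View pics/w10z.png

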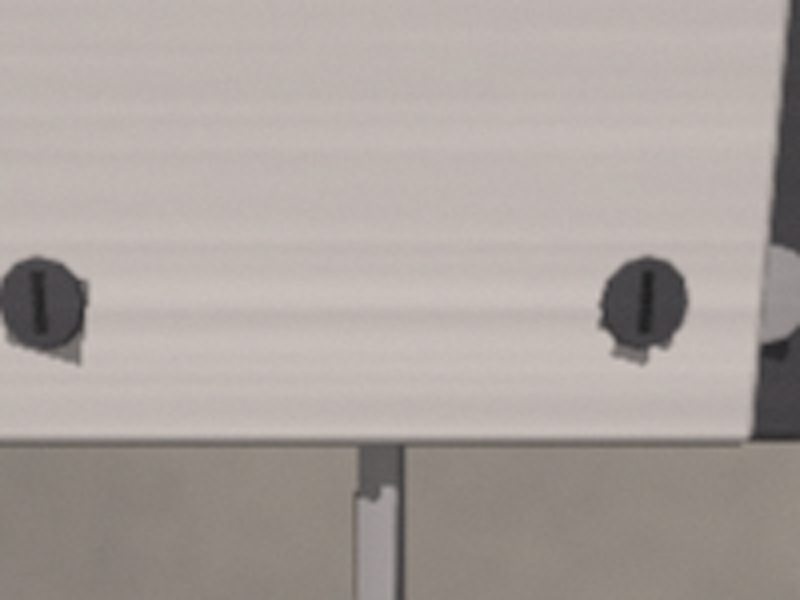

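The tip is inside the right mouth with no force. Continuing.

```bash

c() { python3 chk.py; }
r3() { :; }
python3 -m crank '[[1,0.15,0,0,0,0,0],[1,0.15,0,0,0,0,0],[1,0.15,0,0,0,0,0]]' >/dev/null; c && python3 -m crank '[[1,0.15,0,0,0,0,0],[1,0.15,0,0,0,0,0],[1,0.15,0,0,0,0,0]]' >/dev/null && c && python3 -m crank '[[1,0.15,0,0,0,0,0],[1,0.15,0,0,0,0,0]]' >/dev/null && c && python3 -m crank '[[1,0.1,0,0,0,0,0],[1,0.1,0,0,0,0,0]]' >/dev/null && c && python3 -m crank '[[1,0.1,0,0,0,0,0],[1,0.1,0,0,0,0,0]]' >/dev/null && c && python3 -m crank '[[1,0.1,0,0,0,0,0],[1,0.1,0,0,0,0,0]]' >/dev/null && c && python3 -m crank '[[1,0.1,0,0,0,0,0],[1,0.1,0,0,0,0,0]]' >/dev/null && c && python3 -m crank '[[1,0.1,0,0,0,0,0],[1,0.1,0,0,0,0,0]]' >/dev/null && c
```

```text
tcp [0.5809 0.2164 0.0442] ftool [-0.72 -1.77  0.72]
tcp [0.5853 0.2172 0.0441] ftool [-0.78 -2.31 -0.33]
tcp [0.5883 0.2177 0.0442] ftool [-0.5  -1.89  0.67]
tcp [0.5902 0.2181 0.0442] ftool [-1.1  -2.11  1.05]
tcp [0.5922 0.2185 0.0442] ftool [-1.42 -2.67  1.35]
```

```bash

c() { python3 chk.py; }
python3 -m crank '[[1,0,-0.08,0,0,0,0],[1,0,0,0,0,0,0]]' >/dev/null; c && python3 -m crank '[[1,0.1,0,0,0,0,0],[1,0.1,0,0,0,0,0]]' >/dev/null && c && python3 -m crank '[[1,0.1,0,0,0,0,0],[1,0.1,0,0,0,0,0]]' >/dev/null && c && python3 -m crank '[[1,0.1,0,0,0,0,0],[1,0.1,0,0,0,0,0]]' >/dev/null && c && python3 -m crank '[[1,0.1,0,0,0,0,0],[1,0.1,0,0,0,0,0]]' >/dev/null && c && python3 -m crank '[[1,0.1,0,0,0,0,0],[1,0.1,0,0,0,0,0]]' >/dev/null && c && python3 -m crank '[[1,0.1,0,0,0,0,0],[1,0.1,0,0,0,0,0]]' >/dev/null && c; python3 -c "
from plant import *;print(get_state()['wrist_torque'],get_state()['time'])"
```

```text
tcp [0.5925 0.2189 0.0444] ftool [0.98 0.14 1.74]
tcp [0.5944 0.2193 0.0444] ftool [-0.1  -0.44  0.79]
tcp [0.5963 0.2198 0.0444] ftool [ 0.05 -0.89  1.23]
tcp [0.5982 0.2202 0.0443] ftool [ 0.56 -0.08  0.57]
tcp [0.6001 0.2206 0.0442] ftool [-0.59 -0.62  0.33]
tcp [0.602  0.221  0.0442] ftool [-0.52 -0.5   0.34]
tcp [0.6039 0.2214 0.0442] ftool [-0.73  0.18  0.36]
[-0.01070695  0.00065637 -0.02632743] 18.55
```

Depth is now about 32 mm, past the pinch position, so the right slot is clear. Continuing to home.

```bash

c() { python3 chk.py; }
python3 -m crank '[[1,0.1,0,0,0,0,0],[1,0.1,0,0,0,0,0],[1,0.1,0,0,0,0,0]]' >/dev/null; c && python3 -m crank '[[1,0.1,0,0,0,0,0],[1,0.1,0,0,0,0,0],[1,0.1,0,0,0,0,0]]' >/dev/null && c && python3 -m crank '[[1,0.1,0,0,0,0,0],[1,0.1,0,0,0,0,0],[1,0.1,0,0,0,0,0]]' >/dev/null && c && python3 -m crank '[[1,0.1,0,0,0,0,0],[1,0.1,0,0,0,0,0],[1,0.1,0,0,0,0,0]]' >/dev/null && c && python3 -m crank '[[1,0.1,0,0,0,0,0],[1,0.1,0,0,0,0,0]]' >/dev/null && c && python3 -m crank '[[1,0.1,0,0,0,0,0]]' >/dev/null && c && python3 -m crank '[[1,0.1,0,0,0,0,0]]' >/dev/null && c  && python3 -m crank '[[1,0.1,0,0,0,0,0]]' >/dev/null && c && python3 -m crank '[[1,0.1,0,0,0,0,0]]' >/dev/null && c && python3 -m crank '[[1,0.1,0,0,0,0,0]]' >/dev/null && c && python3 -m crank '[[1,0.1,0,0,0,0,0]]' >/dev/null && c
```

```text
tcp [0.6069 0.222  0.0442] ftool [0.01 0.6  0.54]
tcp [0.6098 0.2225 0.0442] ftool [0.32 0.82 1.01]
tcp [0.6128 0.2231 0.0442] ftool [0.54 0.76 1.5 ]
tcp [0.6157 0.2237 0.0442] ftool [-0.4   0.32  0.49]
tcp [0.6177 0.224  0.0442] ftool [-0.45  0.57  1.33]
tcp [0.6187 0.2242 0.0442] ftool [0.48 0.57 0.79]
tcp [0.6197 0.2245 0.0443] ftool [-0.52 -0.32  1.21]
tcp [0.6206 0.2246 0.0442] ftool [ 0.55 -0.62  0.54]
tcp [0.6216 0.2248 0.0442] ftool [ 0.31 -0.99  0.29]
tcp [0.6221 0.2249 0.0441] ftool [-2.96  0.2  -0.62]
tcp [0.6222 0.2249 0.0439] ftool [-5.83  0.26 -1.48]
```

The handle met the face at TCP x = 0.622 (about 51 mm of depth). I'll relax, lower onto the plate, and check.

```bash
python3 -m crank '[[1,-0.1,0,0.1,0,0,0],[1,0,0,0.1,0,0,0],[1,0,0,0.05,0,0,0]]' >/dev/null; python3 chk.py; python3 -m crank '[[1,0,0,0.05,0,0,0],[1,0,0,0,0,0,0]]' >/dev/null; python3 chk.py;python3 -m crank '[[1,0,0,0.05,0,0,0],[1,0,0,0,0,0,0]]' >/dev/null; python3 chk.py; python3 look.py w11
```

```text
tcp [0.6222 0.225  0.0415] ftool [-4.18 -0.8  -1.17]
tcp [0.6221 0.225  0.041 ] ftool [-3.77 -0.16 -0.93]
tcp [0.6222 0.225  0.0406] ftool [-3.8  -0.74 -1.69]
21.3 [0.6221 0.2249 0.0406] [-4.22 -1.32  1.84]
yaw 10.818305110469396 tilt [-1.e-03 -2.e-04 -1.e+00]
left_mouth 0.69 [195.1 203.3] [0.6329 0.2954 0.03  ] tool [ 0.0238 -0.0672  0.0105]
right_mouth 0.7 [326.5 205. ] [0.6451 0.2264 0.03  ] tool [0.0229 0.0029 0.0105]
```

View pics/w11.png

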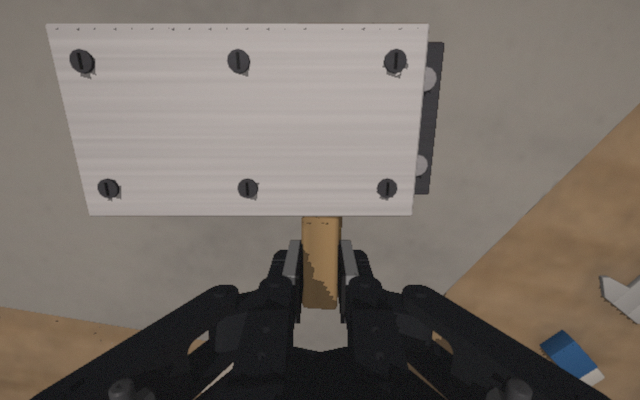

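The handle sits flush against the jig face (edge at row 215). I'll set it down the last fraction and release.

```bash
python3 -m crank '[[1,-0.05,0,0.03,0,0,0],[1,0,0,0.02,0,0,0],[1,0,0,0,0,0,0]]' >/dev/null; python3 chk.py; python3 -m crank '[[0.5,0,0,0,0,0,0],[0.3,0,0,0,0,0,0],[0.2,0,0,0,0,0,0],[0.2,0,0,0,0,0,0],[0.2,0,0,0,0,0,0]]'; python3 look.py w12
```

```text
tcp [0.6221 0.2249 0.0404] ftool [-4.34 -0.09 -2.09]
time: 22.25
eef_pos: [0.6224, 0.2249, 0.0404]
tcp_rot: [0.996, 0.094, 0.0, -0.0]
contact_force: [-0.6, -0.2, -0.4]
opening: 0.397
22.3 [0.6223 0.2249 0.0403] [-0.67 -0.51 -0.46]
yaw 10.812132231315442 tilt [ 6.e-04  1.e-04 -1.e+00]
right_mouth 0.77 [326.1 206.5] [0.6446 0.2264 0.03  ] tool [0.0222 0.0027 0.0103]
```

View pics/w12.png

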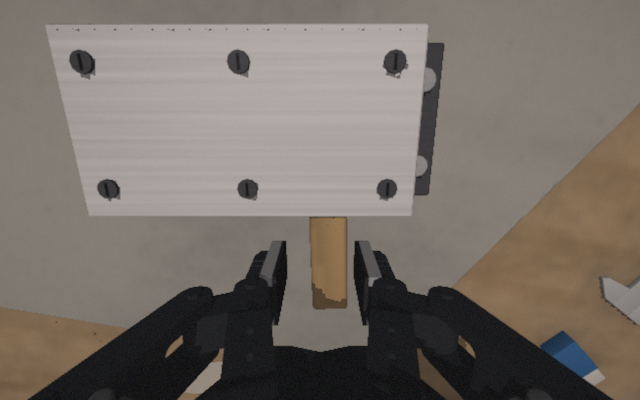

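```bash
python3 -m crank '[[-0.2,0,0,0,0,0,0],[-0.3,0,0,0,0,0,0],[-0.3,0,0.2,-1,0,0,0],[-0.3,0,0,-2,0,0,0],[-0.3,0,0,-3,0,0,0]]' ; python3 -m crank '[[-0.3,-1,0,-4,0,0,0],[-0.3,-2,0,-4,0,0,0],[-0.3,-3,0,-3,0,0,0],[-0.3,0,0,0,0,0,0],[-0.3,0,0,0,0,0,0]]'; python3 look.py w13; python3 - <<'E'
from h import *
for n in ['wrist','top','scene']:
    c=snap(n,n+'f.png')
    for t,z in [('feeler',.007),('glue_bottle',0),('house_block',0),('eraser',0),('right_mouth',.03)]:
        for r in place_of(t,n)[:1]: print(n,t,round(r['p'],2),np.round(r['location'],1),onz(c,r['location'],z).round(4))
E
```

```text
time: 22.95
eef_pos: [0.621, 0.2224, 0.0993]
tcp_rot: [0.996, 0.094, -0.002, 0.0]
contact_force: [0.6, 0.5, 0.7]
opening: 0.649
time: 23.45
eef_pos: [0.5638, 0.2117, 0.2121]
tcp_rot: [0.996, 0.094, 0.002, -0.0]
contact_force: [0.2, 0.0, -0.2]
opening: 0.648
23.5 [0.5634 0.2116 0.2102] [-0.17  0.09 -0.5 ]
yaw 10.813894326107459 tilt [ 4.e-04 -0.e+00 -1.e+00]
left_mouth 0.81 [250.4  96.7] [0.6321 0.2971 0.03  ] tool [ 0.0835 -0.0712  0.1803]
right_mouth 0.68 [323.9 101.6] [0.6415 0.223  0.03  ] tool [0.0788 0.0034 0.1803]
right_mouth 0.55 [468.2 209.4] [0.5585 0.0411 0.03  ] tool [-0.0369  0.1665  0.1802]
wrist feeler 0.66 [324.8 115.5] [0.6258 0.2185 0.007 ]
wrist glue_bottle 0.72 [73.2 75.8] [0.6152 0.4912 0.    ]
wrist house_block 0.91 [ 43.2 124.9] [0.5562 0.5265 0.    ]
wrist eraser 0.88 [470.7 210.5] [0.5494 0.0222 0.    ]
wrist right_mouth 0.56 [319.5  97.7] [0.6423 0.2276 0.03  ]
top glue_bottle 0.83 [221.2 167.5] [0.6182 0.484  0.    ]
top house_block 0.86 [204.8 194.6] [0.5561 0.5181 0.    ]
scene feeler 0.56 [346.8 216.2] [0.618  0.2131 0.007 ]
scene glue_bottle 0.78 [288.6 162.9] [0.6166 0.5    0.    ]
scene house_block 0.76 [266.9 166.8] [0.5562 0.5149 0.    ]
scene right_mouth 0.68 [352.6 197.9] [0.6527 0.2404 0.03  ]
```

View pics/w13.png

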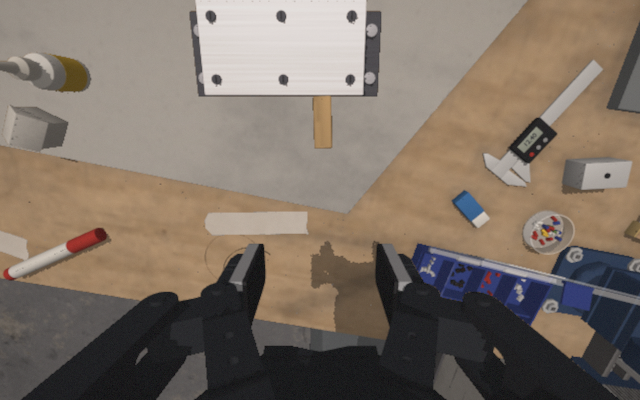

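View pics/scenef.png

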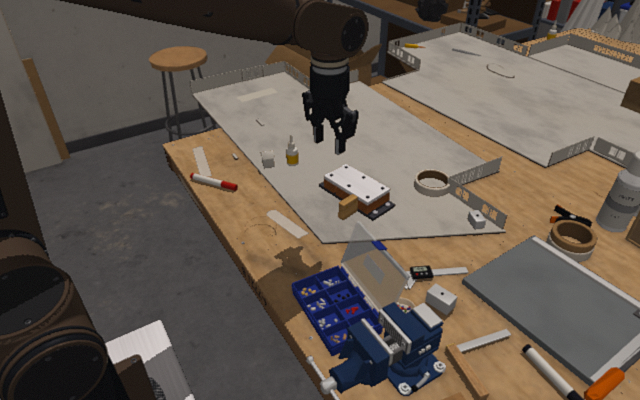

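```bash
python3 - <<'E'
import cv2
im=cv2.imread('pics/w13.png')[70:170,270:380]; cv2.imwrite('pics/z13.png',cv2.resize(im,None,fx=6,fy=6,interpolation=cv2.INTER_CUBIC))
E
python3 - <<'E'
from h import *
c=read_camera('wrist')
im=c['color'][70:165,270:380,::-1]; o=cv2.resize(im,None,fx=6,fy=6,interpolation=cv2.INTER_CUBIC)
th=np.radians(10.6); 
m=np.array([.6452,.2262])-.025*np.array([np.cos(th),np.sin(th)])
draw(c,fpts(*m,th,.007)[:6],o,6,270,70); cv2.imwrite('pics/z14.png',o)
E
```

```text
(no output)
```

View pics/z14.png

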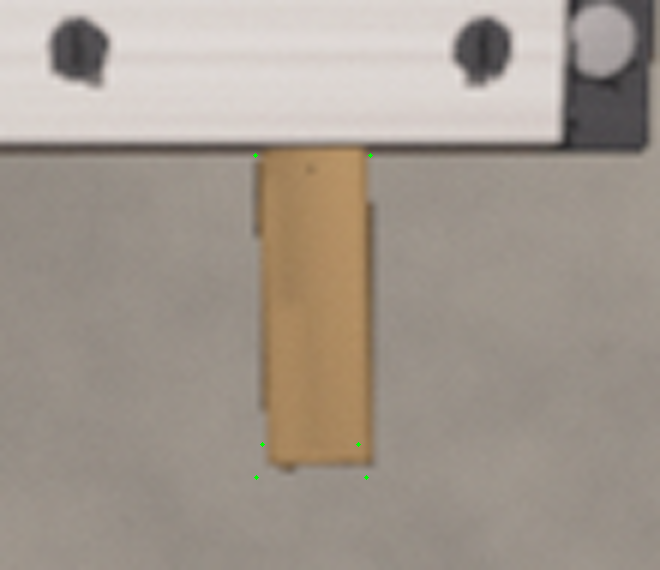

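```bash
python3 -c "
from plant import *
print(get_state()['time'],sign_off())"
```

```text
the job is handed in; nothing more can be done
24.6 None
```

The feeler is home in the right slot, handle flush against the jig and released. I handed the job in at 24.6 s; no verdict is reported.

- **Left slot:** the blade jammed at about 24–25 mm. Force rose to about 5.5 N with no further travel, so I judged it pinched and withdrew.
- **Right slot:** the blade slid past 24 mm with no resistance and stopped at about 50 mm, where the handle met the face at about 5.8 N. I lowered the foot to about plate height and let go.
- **Forces:** the highest force I read at the tool was about 6 N, well under the 25 N limit. I read it between moves, not continuously.
- **Last checks:** after letting go, the wrist and scene pictures show the handle upright and flush with the jig, turned 1–2° within the slot's play. The gripper is about 17 cm above it and touching nothing.
- **Bystanders:** the bottle and house block measured within about 15 mm of their starting places, about the spread of the detector readings. The eraser looks untouched, but it was not detected in the starting pictures, so I have no measured shift for it.
- **Detector disagreement:** the late `right_mouth` readings were off by up to about 15 mm. I relied on the overlay of the feeler model and the contact force instead. In that overlay the handle top's rear edge sat 1–2 mm off the model.

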